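# Roll the dowel onto the marking line

## Task

The longer dowel on the marking-out board has to lie on the pencil line so that it can be marked for length. With the fingertips only, push its top sideways so that it rolls there, without lifting or carrying it, and leave it at rest lying along the line, centred over it. Leave the shorter dowel, the sanding block and the wood offcut where they are.

Things in the scene. Friction and masses are not known exactly. Their poses are not given: they have to be found in the camera images.
- long_dowel: longer of two plain wooden dowels, round, 36 mm diameter, 180 mm long, 0.09 to 0.18 kg, lying on the board. Origin at its centre, y axis along it; z axis up at the start. It starts on the near or far side of the line, 58 to 104 mm from it, up to 0.06 rad askew. Stops soon after a push. Fingertips that stick to its top move it half as far as they go.
- line (a point): middle of the dark pencil line (3 x 240 mm) across the middle of the fixed plywood board (300 mm across the line, 280 along it, 12 thick). Point on the board's top face, z = 0.012; y along the line, x across, z up; turned up to 0.38 rad from world y. 8 mm high lips stand on the two edges parallel to the line, inner faces 134 mm from it; the dowel's top is 36 mm above the board.
- short_dowel: the shorter dowel, 36 mm diameter and 110 mm long, plain wood, lying on the same board on the other side of the line, 58 to 104 mm from it. Origin at its centre, y axis along it. To be left alone.
- sanding_block: cork sanding block, 65 x 100 x 30 mm, loose on the saw table to the left of the rip fence. Origin at the centre of its underside. To be left alone.
- offcut: block of wood, 45 x 50 x 40 mm, loose on the saw table to the left of the rip fence. Origin at the centre of its underside. To be left alone.

How it is judged (in metres and radians):
On the way:
1. the longer dowel rolls: it turns about its own axis through more than a third of a turn (angle between long_dowel's own z axis and vertical above 2.2 rad), for 0.05 s.
At the end, for the whole second after the job is handed in: The longer dowel lies at rest on the board along the line: its middle within 7 mm of the line sideways and within 30 mm of the line's middle lengthwise, its axis within 0.12 rad of the line. The shorter dowel is within 10 mm, and the sanding block and the offcut within 15 mm, of where they started (x of long_dowel in the frame of line between -0.007 and 0.007 m and y of long_dowel in the frame of line between -0.03 and 0.03 m and angle between the y axis of long_dowel and the y axis of line, either way round below 0.12 rad and height (world z) of long_dowel between 0.026 and 0.034 m and linear speed of long_dowel below 0.01 m/s and distance of short_dowel from where it was at the start of the episode below 0.01 m and distance of each of sanding_block, offcut from where it was at the start of the episode below 0.015 m); the robot touches nothing.
It fails at once if the longer dowel is lifted (more than 8 mm off the board) (height (world z) of long_dowel above 0.038 m).
It fails at once if the shorter dowel is moved (10 mm) (distance of short_dowel from where it was at the start of the episode above 0.01 m).
It fails at once if the sanding block or the offcut is moved (15 mm) (distance of any of sanding_block, offcut from where it was at the start of the episode above 0.015 m).
It also fails if it takes over 51 s, if anything falls off the work surface, if the arm or the gripper's body presses on something with over 40 N, if the wrist force passes 120 N, or if a joint passes its speed limit or range.

## Robot

A 6-joint arm with a two-finger parallel gripper is mounted at the origin on a cart in front of the work surface, level with it; the furniture and walls round the work are solid. World frame = base frame: x ahead of the robot, y to its left, z up, the work surface at z = 0. Lengths are in mm, angles in degrees, forces in N, time in s.
With the tool pointing down it reaches from about 350 to 850 mm from the base axis. Payload 8.1 kg.
Tool frame: the origin (TCP) lies at the very end of the fingers, on their centre line; the grasp point (between the pads) lies r.tcp_to_grasp behind it (r.tcp_to_grasp is the distance from the TCP to the grasp point, in mm); z points along the fingers, y is the line along which they close (so a half turn about z gives the same grasp; the last joint's range is limited). The gripper opens to 85 mm and grips with 20 to 120 N. Pads are 22 mm wide; open, the fingers measure 114 mm over their backs; the gripper's body (76 mm by 85 mm) begins 54 mm behind the grasp point. The pads swing forward as they close: fully open they stand 13 mm farther back than shut.
Start: joints at [65.523, 7.471, 85.268, -0, 87.261, -4.893], TCP at [201.089, 565.304, 231.292] pointing down, gripper open.
Joint ranges: [-169.43, 169.43], [-51.17, 129.36], [1.28, 143.12], [-76.62, 256.62], [0, 156.53], [-152.29, 152.29]. Speed limits (degrees/s): [136.94, 136.94, 159.86, 180, 180, 180].

## Interface

Orientations are given as [roll, pitch, yaw] about the fixed x, y, z axes, in that order (R = Rz(yaw) Ry(pitch) Rx(roll)).
In Python, from bench import sense, viewer, order, r gives the robot as it stands.
- The arm moves only by the tool carry_out, never from a script. Its argument "increments" is one flat list of numbers, 7 for each row, row after row: the shift along the tool's x, y, z as a fraction of full scale, then the turn, a rotation vector about the tool's x, y, z as a fraction of full scale, then the opening, from -1 (shut) to 1 (fully open). A call has exactly 10 rows; each row is the pose to reach, as a shift and turn from the pose commanded when the call began, along the tool's axes at that moment, turning the shorter way round; what a row does not reach only later rows make up. Full scale, the value 1, is 400 mm for a shift and 2 pi rad for a turn. A row lasts 1/8 s, in which the tool goes at most 62.5 mm and 10.7 degrees, less where a joint would pass 70% of its speed; a pose out of reach is approached as far as the arm can. A call with a number of a shift or a turn outside -1 to 1 is refused whole. A call with a gripper value outside its range is refused whole. The fingers move at their own pace and stop on an object; "force" is the grip in N (left out, the last holds). Time passes only in rows, so rows that repeat a pose let the fingers close, or fill a call up. It gives the time, the measured TCP pose, the force, the opening and the grip force at its end, in the units of the state.
- sense(): the state, without advancing time (a new reading comes with each control period).
- viewer.snapshot(name): name is "side" or "top" or "wrist"; returns the picture (400x640x3 uint8, red, green, blue); there is no depth.
- viewer.get_calibration(name): a dict with "fx", "fy", "cx", "cy" (pixels), "R" (3x3) and "t" (3): a world point X has camera coordinates R X + t. Camera axes: x right, y down, z forward; pixel columns grow to the right and rows downward; lengths in mm; the calibration is good to about 2 mm. A picture is of the moment at which its call begins: read the wrist's pose just before it. get_calibration takes no time and is no camera call; for the wrist camera it gives the pose at the moment of the call.
- order.hand_in(): hands the job in; it is judged then, once.
The state is a dict: "time": time; "joint_pos": joint angles; "qd": joint speeds; "joint_efforts": joint torques, N m; "tool_pos": TCP position; "tcp_rot": TCP orientation; "ft_force": force on the tool from outside, world axes, zero at the start; "wrist_torque": the same for the moment, N m; "finger_gap": finger opening in mm; "grip_force": force on a finger pad.
Only numpy, scipy, OpenCV 4.12 (cv2) and the standard library are available. Lean on these libraries where they do the work, as an engineer would, in place of code of your own. Each camera call takes 0.05 s, during which the arm holds its last target. There are 200 camera calls.

## Working session

There is one attempt and no reset: what is moved stays moved. The work goes in short steps, Python scripts to look and compute and a tool call to move; the robot and the scene stay as the last step left them, time stands still between calls to the robot, and variables do not carry over. Pictures are saved under pics/ and viewed, at most 10 in all, crops included, and the job is handed in when it is done.

Besides the shell and the picture viewer there is one more tool, called after "Emit:" by a JSON object that holds its "op" and its "data", one argument or row to a line. carry_out: Moves the arm, as the interface text tells. Its arguments: {"type":"object","properties":{"increments":{"type":"array"},"force":{"type":"number"}},"required":["increments"]}

```bash
mkdir -p pics; python3 - <<'E'
from bench import sense, viewer, order, r
import cv2
s=sense();print(s['time'],s['tool_pos'],s['tcp_rot'],s['finger_gap'],r.tcp_to_grasp)
for n in ('top','side'):
    im=viewer.snapshot(n);cv2.imwrite(f'pics/{n}0.png',im[:,:,::-1]);print(viewer.get_calibration(n))
E
```

```text
0.0 [200.85142457 564.7887958  230.21389606] [-1.79892714e+02 -1.03780916e-02  1.60414727e+02] 85.46568631564483 18.700000000000003
{'fx': 502.04056608970933, 'fy': 502.04056608970933, 'cx': 327.3219157914543, 'cy': 192.11424920907012, 'R': array([[-1.18993686e-02, -9.99929197e-01, -7.17113756e-05],
       [-9.72600022e-01,  1.15907979e-02, -2.32195715e-01],
       [ 2.32180106e-01, -2.69323591e-03, -9.72669083e-01]]), 't': array([ -14.34307661,  553.02440417, 1193.83848596])}
{'fx': 365.7749932802952, 'fy': 365.7749932802952, 'cx': 316.0375464434181, 'cy': 193.74862745897917, 'R': array([[ 0.99732525,  0.07157812, -0.01479555],
       [ 0.02951256, -0.57955057, -0.81440171],
       [-0.06686812,  0.81178674, -0.58011287]]), 't': array([-520.85614765,   40.99211725,  947.0065506 ])}
```

View pics/top0.png

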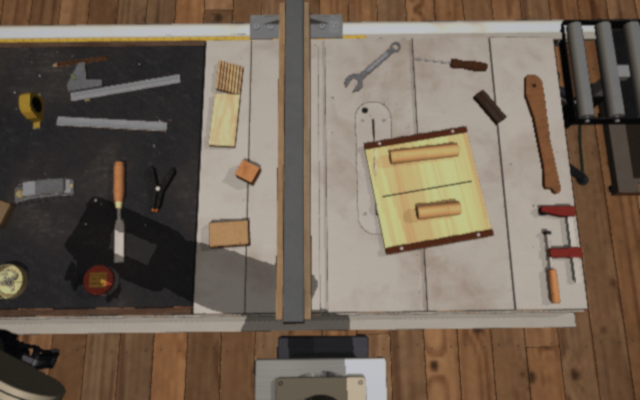

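View pics/side0.png

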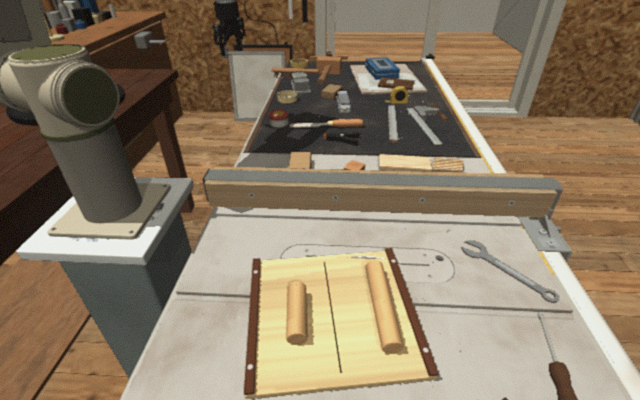

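The top view shows the long dowel on the far side of the line, about (390,155)-(458,151). The line runs (383,196)-(471,181), and the short dowel is on the near side at about (438,210). The tall rip fence is at column 293, to the left of the board.

```bash
cat > h.py <<'E'
import numpy as np, cv2
from bench import sense, viewer, order, r
def cast(c,uv,z):
    uv=np.atleast_2d(uv).astype(float)
    d=np.c_[(uv[:,0]-c['cx'])/c['fx'],(uv[:,1]-c['cy'])/c['fy'],np.ones(len(uv))]@c['R']
    o=-c['R'].T@c['t']
    return o+d*((z-o[2])/d[:,2])[:,None]
def proj(c,X):
    p=np.atleast_2d(X)@c['R'].T+c['t']
    return np.c_[c['fx']*p[:,0]/p[:,2]+c['cx'],c['fy']*p[:,1]/p[:,2]+c['cy']]
def blob(mask,c,z):
    # biggest blobs: centre, axis end points on plane z
    out=[]
    for k in sorted(cv2.findContours(mask,cv2.RETR_EXTERNAL,cv2.CHAIN_APPROX_NONE)[0],key=cv2.contourArea)[::-1][:3]:
        m=np.zeros_like(mask);cv2.drawContours(m,[k],-1,1,-1)
        v,u=np.nonzero(m);P=cast(c,np.c_[u,v],z)[:,:2]
        (cx,cy),(w,h),a=cv2.minAreaRect(P.astype(np.float32))
        vx,vy,_,_=cv2.fitLine(P.astype(np.float32),cv2.DIST_L2,0,.01,.01).ravel()
        out.append((len(P),P.mean(0).round(1),(round(cx,1),round(cy,1)),sorted((round(w),round(h))),round(float(np.degrees(np.arctan2(-vx*np.sign(vy),abs(vy)))),2)))
    return out
E
python3 - <<'E'
from h import *
for n,pts in (('top',[(425,153),(438,210),(400,175),(450,195),(427,189)]),('side',[(297,310),(383,310),(350,310),(290,360),(333,320)])):
    im=cv2.imread(f'pics/{n}0.png');h=cv2.cvtColor(im,cv2.COLOR_BGR2HSV)
    print(n,[(h[v,u].tolist()) for u,v in pts])
E
```

```text
top [[20, 113, 189], [20, 115, 190], [20, 104, 191], [30, 78, 192], [27, 86, 140]]
side [[18, 114, 232], [22, 100, 234], [25, 80, 234], [25, 82, 232], [24, 90, 130]]
```

```bash
python3 - <<'E'
from h import *
im=np.mean([viewer.snapshot('top')[:,:,::-1].astype(float) for _ in range(4)],0).astype(np.uint8)
cv2.imwrite('pics/top1.png',im)
c=im[120:260,355:505];
lab=cv2.cvtColor(c,cv2.COLOR_BGR2LAB)
a=cv2.normalize(lab[:,:,1],None,0,255,cv2.NORM_MINMAX)
o=np.hstack([cv2.resize(x,None,fx=2.6,fy=2.6,interpolation=cv2.INTER_CUBIC) for x in (c,cv2.merge([a]*3))])
s=cv2.imread('pics/side0.png')[240:400,235:450]
s2=cv2.cvtColor(s,cv2.COLOR_BGR2LAB)[:,:,1];s2=cv2.merge([cv2.normalize(s2,None,0,255,cv2.NORM_MINMAX)]*3)
q=cv2.resize(np.hstack([s,s2]),(o.shape[1],235));cv2.imwrite('pics/z.png',np.vstack([o,q]));print(o.shape)
E
```

```text
(364, 780, 3)
```

View pics/z.png

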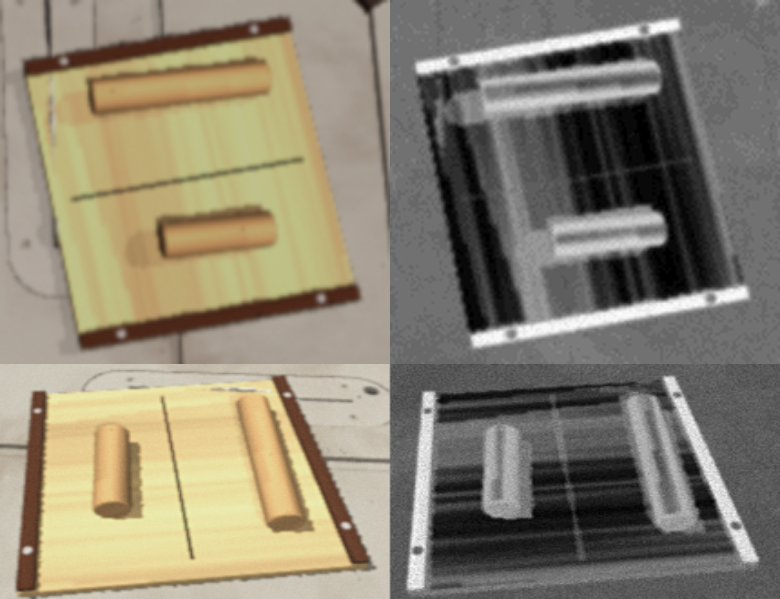

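The crop shows the line and both dowels clearly. The LAB a-channel separates the dowels from the board.

```bash
cat >> h.py <<'E'
def line(im,c,roi):
    g=cv2.cvtColor(im,cv2.COLOR_BGR2GRAY).astype(np.float32);u0,u1,v0,v1=roi
    bg=cv2.morphologyEx(g,cv2.MORPH_CLOSE,np.ones((9,9)));d=bg-g
    m=np.zeros(g.shape,np.uint8);m[v0:v1,u0:u1]=(d[v0:v1,u0:u1]>25)
    n,l,st,_=cv2.connectedComponentsWithStats(m,connectivity=8);k=1+np.argmax(np.maximum(st[1:,2],st[1:,3]))
    v,u=np.nonzero(l==k);P=cast(c,np.c_[u,v],12)[:,:2].astype(np.float32)
    w=d[v,u];ctr=(P*w[:,None]).sum(0)/w.sum()
    vx,vy,_,_=cv2.fitLine(P,cv2.DIST_L2,0,.01,.01).ravel();e=np.array([vx,vy])*np.sign(vy)
    t=(P-ctr)@e;return ctr+e*(t.max()+t.min())/2,e,np.ptp(t)
def dow(im,c,roi,th,z=30):
    a=cv2.GaussianBlur(cv2.cvtColor(im,cv2.COLOR_BGR2LAB)[:,:,1],(3,3),0);u0,u1,v0,v1=roi
    m=np.zeros(a.shape,np.uint8);m[v0:v1,u0:u1]=a[v0:v1,u0:u1]>th
    m=cv2.morphologyEx(m,cv2.MORPH_CLOSE,np.ones((5,5)));m=cv2.morphologyEx(m,cv2.MORPH_OPEN,np.ones((5,5)))
    return blob(m,c,z)[0]
E
python3 - <<'E'
from h import *
im=cv2.imread('pics/top1.png');c=viewer.get_calibration('top')
L=line(im,c,(375,480,172,205));print('line',L,np.degrees(np.arctan2(-L[1][0],L[1][1])))
a=cv2.cvtColor(im,cv2.COLOR_BGR2LAB)[:,:,1];print(a[145:163,400],a[145:163,425],a[153,383:396],a[151,450:465])
for th in (137,139,141):
  print(th,dow(im,c,(380,466,138,170),th),dow(im,c,(405,470,197,224),th))
im=cv2.imread('pics/side0.png');c=viewer.get_calibration('side')
L=line(im,c,(318,345,255,380));print('line',L,np.degrees(np.arctan2(-L[1][0],L[1][1])))
for th in (137,139,141): print(th,dow(im,c,(362,408,258,360),th),dow(im,c,(280,310,275,350),th))
E
```

```text
line (array([ 572.2047 , -281.24744], dtype=float32), array([-0.1631983,  0.9865933], dtype=float32), np.float32(239.10188)) 9.392586
[128 127 128 131 135 138 136 133 131 130 131 132 134 137 139 139 138 137] [128 134 137 138 136 132 129 129 131 133 137 138 139 138 134 128 126 123] [124 123 124 123 124 126 130 135 135 133 133 133 133] [129 129 129 130 130 130 130 130 130 127 123 123 123 123 122]Traceback (most recent call last):
  File "<stdin>", line 6, in <module>
  File "h.py", line 34, in dow
    return blob(m,c,z)[0]
           ~~~~~~~~~~~^^^
IndexError: list index out of range
```

```bash
python3 - <<'E'
from h import *
im=cv2.imread('pics/top1.png');c=viewer.get_calibration('top')
for th in (126,128,130):
  print(th,dow(im,c,(380,466,142,168),th),dow(im,c,(405,470,199,222),th))
im=cv2.imread('pics/side0.png');c=viewer.get_calibration('side')
L=line(im,c,(318,345,255,380));print('line',L,np.degrees(np.arctan2(-L[1][0],L[1][1])))
a=cv2.cvtColor(im,cv2.COLOR_BGR2LAB)[:,:,1];print(a[310,362:408])
for th in (128,130,132): print(th,dow(im,c,(362,408,258,360),th),dow(im,c,(280,310,275,350),th))
E
```

```text
126 (1543, array([ 663. , -254.2]), (660.1, -264.6), [69, 210], 4.92) (1099, array([ 512.1, -283.6]), (511.1, -289.4), [57, 143], 3.22)
128 (1423, array([ 663.6, -254.3]), (660.1, -264.1), [69, 206], 4.48) (976, array([ 510.1, -285.8]), (509.0, -288.3), [52, 144], 6.77)
130 (1248, array([ 663.1, -258.4]), (661.4, -266.1), [66, 201], 5.81) (881, array([ 509.3, -287.1]), (508.8, -287.9), [48, 144], 9.17)
line (array([ 570.2917 , -282.31564], dtype=float32), array([-0.16367556,  0.9865142 ], dtype=float32), np.float32(242.31934)) 9.420303
[122 121 121 121 122 122 122 122 125 127 130 132 135 135 137 138 137 137
 136 134 130 127 127 127 129 130 134 137 139 137 137 136 133 131 126 121
 120 121 121 121 121 120 122 126 132 138]
128 (3012, array([ 669.7, -269.4]), (667.5, -268.1), [87, 214], -0.85) (1792, array([ 508.1, -296.2]), (503.1, -296.2), [56, 146], 10.35)
130 (2656, array([ 668.8, -272.3]), (676.2, -269.7), [77, 207], 0.11) (1566, array([ 510.3, -301.1]), (503.5, -299.9), [56, 138], 9.89)
132 (1807, array([ 663. , -287.6]), (662.1, -274.4), [39, 197], 6.9) (1203, array([ 509.5, -306. ]), (509.1, -301.0), [35, 132], 7.36)
```

Emit:
{"op": "carry_out", "data": {
  "increments": [-0.089, -0.0785, -0.007, 0, 0, 0.021, 1, -0.178, -0.157, -0.014, 0, 0, 0.042, 1, -0.267, -0.2355, -0.021, 0, 0, 0.063, 1, -0.356, -0.314, -0.028, 0, 0, 0.084, 1, -0.445, -0.3925, -0.035, 0, 0, 0.105, 1, -0.534, -0.471, -0.042, 0, 0, 0.126, 1, -0.623, -0.5495, -0.049, 0, 0, 0.147, 1, -0.712, -0.628, -0.056, 0, 0, 0.168, 1, -0.801, -0.7065, -0.063, 0, 0, 0.189, 1, -0.89, -0.785, -0.07, 0, 0, 0.21, 1]
}}

```text
time: 1.55
tool_pos: [431.8, 148.7, 259.6]
tcp_rot: [180.0, -0.0, 84.6]
ft_force: [0.9, 1.0, 0.1]
finger_gap: 85.2
grip_force: 0.0
```

Emit:
{"op": "carry_out", "data": {
  "increments": [-0.098, 0.0665, 0, 0, 0, 0.021, 1, -0.196, 0.133, 0, 0, 0, 0.042, 1, -0.294, 0.1995, 0, 0, 0, 0.063, 1, -0.392, 0.266, 0, 0, 0, 0.084, 1, -0.49, 0.3325, 0, 0, 0, 0.105, 1, -0.588, 0.399, 0, 0, 0, 0.126, 1, -0.686, 0.4655, 0, 0, 0, 0.147, 1, -0.784, 0.532, 0, 0, 0, 0.168, 1, -0.882, 0.5985, 0, 0, 0, 0.189, 1, -0.98, 0.665, 0, 0, 0, 0.21, 1]
}}

```text
time: 2.8
tool_pos: [661.3, -265.7, 259.1]
tcp_rot: [-180.0, -0.0, 9.0]
ft_force: [0.1, 0.6, -0.2]
finger_gap: 85.7
grip_force: 0.0
```

```bash
python3 - <<'E'
from h import *
s=sense();print(s['time'],s['tool_pos'],s['tcp_rot'],s['joint_pos'])
c=viewer.get_calibration('wrist');print(c)
im=viewer.snapshot('wrist');cv2.imwrite('pics/w0.png',im[:,:,::-1])
for p in ((661,-265,30),(571.3,-281.8,12)): print(proj(c,p))
E
```

```text
2.8 [ 661.33665966 -265.67401694  259.13475345] [-1.79994869e+02 -2.09409356e-03  8.96593611e+00] [-2.60088441e+01  2.47998477e+01  6.18573282e+01  5.41415337e-03
  9.33440495e+01  5.50255355e+01]
{'fx': 276.65233116280945, 'fy': 276.65233116280945, 'cx': 323.7615543204413, 'cy': 196.04822906271173, 'R': array([[ 1.57295994e-01, -9.87551266e-01,  6.83746266e-04],
       [-9.35056160e-01, -1.48711833e-01,  3.21799268e-01],
       [-3.17691594e-01, -5.12570768e-02, -9.46807670e-01]]), 't': array([-365.91951909,  528.32213747,  602.79025272])}
[[323.59667217 166.26780516]]
[[325.22431946 222.05474311]]
```

View pics/w0.png

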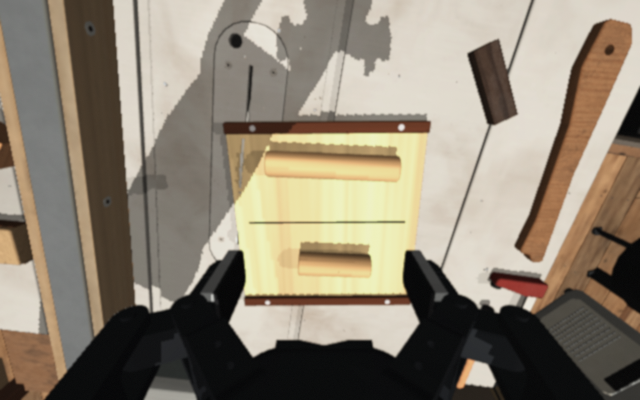

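The wrist view shows the dowel axis from (266,163) to (400,169), tilted against the line, which runs (250,222)-(405,221). The short dowel is near (335,264).

```bash
cat >> h.py <<'E'
LC=np.array([571.3,-281.8])
def wristmeas(im,c,roi,th,lroi):
    L=line(im,c,lroi)
    a=cv2.GaussianBlur(cv2.cvtColor(im,cv2.COLOR_BGR2LAB)[:,:,1],(3,3),0)
    d=dow(im,c,roi,th);e=L[1];ex=np.array([e[1],-e[0]])
    for q in (d[1],np.array(d[2])): print('dowel world',q,'line frame x,y',(q-L[0])@ex,(q-L[0])@e,'skew deg',d[4]-np.degrees(np.arctan2(-e[0],e[1])),d[3])
    print('line',L[0],np.degrees(np.arctan2(-e[0],e[1])),L[2]);return L,d
E
python3 - <<'E'
from h import *
im=cv2.imread('pics/w0.png');c=viewer.get_calibration('wrist')
lab=cv2.cvtColor(im,cv2.COLOR_BGR2LAB)
print(lab[145:190:2,330,1],lab[145:190:2,330,0],lab[166,258:275,1],lab[168,392:408,1])
for th in (126,128,130): wristmeas(im,c,(262,408,145,186),th,(235,420,212,230))
# ends by hand: top/bottom edges
print(cast(c,[(266,163),(400,169)],30))
E
```

```text
[132 132 132 133 134 136 137 138 138 131 126 124 122 125 130 134 137 125
 120 120 120 120 120] [163 160 160 157 114 106 135 165 195 211 220 225 227 223 215 206 188 213
 236 236 236 236 236] [132 129 128 128 128 129 131 130 127 126 125 126 125 125 125 125 125] [128 128 129 129 129 129 131 132 131 125 121 120 121 121 121 121]
dowel world [ 678.7 -282.7] line frame x,y 105.57050379167016 -10.001380196888928 skew deg -3.118997 [30, 187]
dowel world [ 679.4 -279.3] line frame x,y 106.78008738408496 -6.747627255995765 skew deg -3.118997 [30, 187]
line [ 572.8377 -288.8914] 8.758997 237.92184
dowel world [ 678.9 -281.5] line frame x,y 105.95090564141681 -8.84583075412083 skew deg -3.3589969 [27, 187]
dowel world [ 679.4 -279.2] line frame x,y 106.79531524429729 -6.648793492396345 skew deg -3.3589969 [27, 187]
line [ 572.8377 -288.8914] 8.758997 237.92184
dowel world [ 679.2 -282.7] line frame x,y 106.06467260966714 -10.077519497950558 skew deg -3.3089972 [26, 187]
dowel world [ 678.5 -279.1] line frame x,y 105.92103923211506 -6.412908986886054 skew deg -3.3089972 [26, 187]
line [ 572.8377 -288.8914] 8.758997 237.92184
[[ 654.68462722 -192.81344266   30.        ]
 [ 673.18911847 -373.88867231   30.        ]]
```

Emit:
{"op": "carry_out", "data": {
  "increments": [0.01, 0.016, 0.08, 0, 0, 0.004, 1, 0.021, 0.032, 0.16, 0, 0, 0.008, 1, 0.021, 0.032, 0.24, 0, 0, 0.008, 1, 0.021, 0.032, 0.32, 0, 0, 0.008, 1, 0.021, 0.032, 0.4, 0, 0, 0.008, 1, 0.021, 0.032, 0.45, 0, 0, 0.008, 1, 0.021, 0.032, 0.48, 0, 0, 0.008, 1, 0.021, 0.032, 0.495, 0, 0, 0.008, 1, 0.021, 0.032, 0.505, 0, 0, 0.008, 1, 0.021, 0.032, 0.505, 0, 0, 0.008, 1]
}}

```text
time: 4.1
tool_pos: [671.5, -275.7, 58.0]
tcp_rot: [180.0, -0.0, 6.3]
ft_force: [0.1, -0.2, 0.4]
finger_gap: 85.5
grip_force: 0.0
```

```bash
python3 - <<'E'
from h import *
s=sense();print(s['tool_pos'],s['tcp_rot'])
a=viewer.snapshot('side')[:,:,::-1];b=viewer.snapshot('wrist')[:,:,::-1];t=viewer.snapshot('top')[:,:,::-1]
p=[cv2.resize(x,(400,300)) for x in (a[200:380,220:460],b[100:310,190:470],t[110:260,340:540])]
p.append(cv2.resize(a,(400,300)))
cv2.imwrite('pics/c1.png',np.vstack([np.hstack(p[:2]),np.hstack(p[2:])]))
E
```

```text
[ 671.46741131 -275.74270468   57.96310343] [ 1.79969943e+02 -4.39230531e-02  6.33829465e+00]
```

View pics/c1.png

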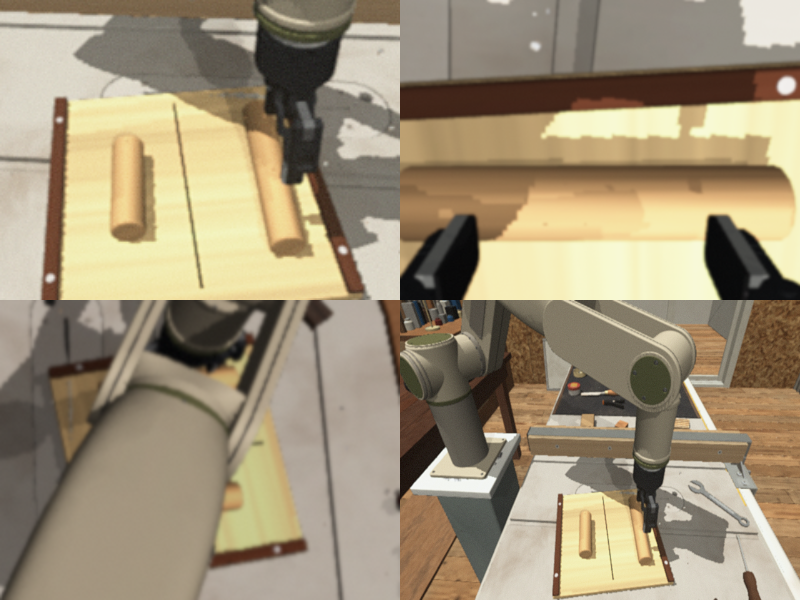

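The fingers straddle the dowel's middle just above it, with no contact yet. I'll lower gently until the force shows contact.

Emit:
{"op": "carry_out", "data": {
  "increments": [0, 0, 0.005, 0, 0, 0, 1, 0, 0, 0.01, 0, 0, 0, 1, 0, 0, 0.015, 0, 0, 0, 1, 0, 0, 0.018, 0, 0, 0, 1, 0, 0, 0.02, 0, 0, 0, 1, 0, 0, 0.022, 0, 0, 0, 1, 0, 0, 0.024, 0, 0, 0, 1, 0, 0, 0.026, 0, 0, 0, 1, 0, 0, 0.028, 0, 0, 0, 1, 0, 0, 0.028, 0, 0, 0, 1]
}}

```text
time: 5.5
tool_pos: [671.0, -275.6, 46.0]
tcp_rot: [-180.0, 0.0, 6.3]
ft_force: [-0.7, -0.6, -0.4]
finger_gap: 85.8
grip_force: 0.0
```

Emit:
{"op": "carry_out", "data": {
  "increments": [0, 0, 0.005, 0, 0, 0, 1, 0, 0, 0.01, 0, 0, 0, 1, 0, 0, 0.014, 0, 0, 0, 1, 0, 0, 0.016, 0, 0, 0, 1, 0, 0, 0.018, 0, 0, 0, 1, 0, 0, 0.02, 0, 0, 0, 1, 0, 0, 0.022, 0, 0, 0, 1, 0, 0, 0.024, 0, 0, 0, 1, 0, 0, 0.025, 0, 0, 0, 1, 0, 0, 0.025, 0, 0, 0, 1]
}}

```text
time: 6.75
tool_pos: [671.1, -275.6, 36.1]
tcp_rot: [-180.0, 0.0, 6.3]
ft_force: [0.2, -0.8, 0.2]
finger_gap: 85.6
grip_force: 0.0
```

Emit:
{"op": "carry_out", "data": {
  "increments": [0, 0, 0.001, 0, 0, 0, 1, 0, 0, 0.002, 0, 0, 0, 1, 0, 0, 0.003, 0, 0, 0, 1, 0, 0, 0.004, 0, 0, 0, 1, 0, 0, 0.005, 0, 0, 0, 1, 0, 0, 0.006, 0, 0, 0, 1, 0, 0, 0.006, 0, 0, 0, 1, 0, 0, 0.006, 0, 0, 0, 1, 0, 0, 0.006, 0, 0, 0, 1, 0, 0, 0.006, 0, 0, 0, 1]
}}

```text
time: 8.0
tool_pos: [671.8, -275.6, 34.7]
tcp_rot: [180.0, -0.1, 6.3]
ft_force: [0.3, 1.6, 5.5]
finger_gap: 85.3
grip_force: 2.8
```

Emit:
{"op": "carry_out", "data": {
  "increments": [-0.004, 0, 0.002, 0, 0, 0, 1, -0.018, 0, 0.003, 0, 0, -0.001, 1, -0.034, 0, 0.003, 0, 0, -0.002, 1, -0.05, 0, 0.003, 0, 0, -0.003, 1, -0.066, 0, 0.003, 0, 0, -0.004, 1, -0.08, 0, 0.003, 0, 0, -0.004, 1, -0.088, 0, 0.003, 0, 0, -0.004, 1, -0.09, 0, 0.003, 0, 0, -0.004, 1, -0.09, 0, -0.01, 0, 0, -0.004, 1, -0.09, 0, -0.02, 0, 0, -0.004, 1]
}}

```text
time: 9.25
tool_pos: [635.1, -279.5, 41.6]
tcp_rot: [-180.0, 0.0, 7.8]
ft_force: [-0.2, -0.5, 0.7]
finger_gap: 85.7
grip_force: 0.0
```

```bash
python3 - <<'E'
from h import *
s=sense();print(s['tool_pos'],s['tcp_rot'])
c=viewer.get_calibration('wrist')
a=viewer.snapshot('side')[:,:,::-1];b=viewer.snapshot('wrist')[:,:,::-1];cv2.imwrite('pics/w2.png',b);np.savez('w2.npz',**c)
p=[cv2.resize(a[220:400,220:460],(600,250)),cv2.resize(b,(600,350))]
cv2.imwrite('pics/c2.png',np.vstack(p))
E
```

```text
[ 635.08866342 -279.53878309   41.63559812] [-1.79992494e+02  2.54479441e-02  7.77588473e+00]
```

View pics/c2.png

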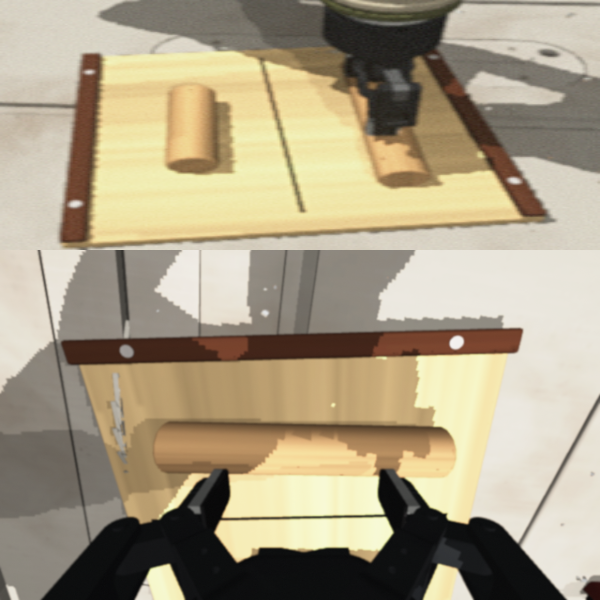

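The dowel rolled about 18 mm nearer the line. In the wrist view it spans columns 153-457, and the line is visible between the fingers.

```bash
python3 - <<'E'
from h import *
im=cv2.imread('pics/w2.png');lab=cv2.cvtColor(im,cv2.COLOR_BGR2LAB)
for u in (190,220,260,330,380,450): print(u,'L',lab[190:272:2,u,0].tolist(),'\n    a',lab[190:272:2,u,1].tolist())
E
```

```text
190 L [169, 156, 134, 96, 91, 107, 117, 126, 135, 144, 149, 151, 153, 155, 158, 162, 165, 166, 165, 162, 160, 155, 152, 152, 147, 144, 142, 127, 113, 115, 115, 106, 100, 132, 138, 138, 136, 136, 136, 135, 150] 
    a [132, 132, 132, 133, 134, 136, 136, 137, 137, 137, 137, 137, 137, 138, 138, 138, 137, 138, 137, 138, 138, 137, 137, 138, 138, 137, 137, 137, 136, 136, 136, 136, 133, 132, 131, 131, 132, 132, 132, 131, 131]
220 L [158, 145, 130, 106, 82, 101, 110, 120, 130, 140, 145, 149, 151, 155, 157, 160, 163, 165, 164, 161, 161, 157, 152, 153, 149, 142, 122, 114, 111, 116, 116, 110, 114, 199, 212, 110, 55, 72, 72, 74, 73] 
    a [132, 132, 132, 133, 134, 135, 136, 137, 137, 137, 138, 137, 137, 137, 138, 138, 137, 137, 138, 138, 138, 138, 138, 137, 137, 136, 136, 137, 136, 136, 136, 136, 135, 132, 130, 131, 127, 127, 127, 127, 127]
260 L [163, 149, 133, 120, 80, 88, 103, 112, 122, 131, 140, 146, 149, 152, 154, 157, 159, 162, 163, 162, 160, 159, 152, 151, 151, 147, 145, 129, 112, 113, 115, 113, 119, 204, 229, 230, 231, 238, 239, 239, 239] 
    a [132, 132, 132, 132, 133, 135, 135, 136, 
[... 730 characters left out ...]
 211, 210, 215, 216, 216, 213, 226, 244, 245, 245, 245, 245, 245] 
    a [132, 132, 132, 131, 132, 132, 134, 135, 135, 136, 137, 137, 137, 137, 138, 137, 137, 138, 137, 138, 137, 137, 137, 133, 131, 130, 133, 132, 133, 134, 133, 132, 132, 133, 124, 121, 122, 121, 121, 121, 121]
450 L [168, 168, 168, 169, 170, 152, 82, 77, 90, 100, 108, 118, 125, 134, 139, 142, 144, 148, 150, 152, 154, 158, 157, 156, 196, 219, 225, 228, 227, 226, 229, 229, 225, 224, 223, 237, 246, 246, 246, 246, 246] 
    a [132, 132, 132, 132, 132, 132, 133, 134, 135, 135, 135, 136, 137, 137, 137, 137, 138, 137, 138, 138, 138, 138, 138, 137, 138, 131, 129, 127, 127, 128, 126, 126, 129, 129, 129, 122, 121, 121, 121, 121, 121]
```

```bash
cat >> h.py <<'E'
def axis(im,c,cols,rowrange):
    # wrist view: top edge = darkest row, bottom edge = last bright rise/fall; rays tangent to R=18 cylinder, axis z=30
    g=cv2.GaussianBlur(cv2.cvtColor(im,cv2.COLOR_BGR2LAB),(3,1),0).astype(float);o=-c['R'].T@c['t'];P=[];E=[]
    for u in cols:
        v0,v1=rowrange;L=g[v0:v1,u,0];a=g[v0:v1,u,1]
        t=v0+np.argmin(L[:30]);b=v0+30+np.argmax(np.abs(np.convolve(a[30:],[1,1,0,-1,-1],'same'))[2:-2])+2
        E.append((u,int(t),int(b)));x=[]
        for v,s in ((t,-1),(b,1)):
            q=cast(c,(u,v),30)[0];d=q-o;cs=abs(d[2])/np.hypot(d[0],d[2]);x.append(q+np.array([s*18/cs,0,0]))
        P.append((x[0]+x[1])/2); print(u,t,b,[i.round(1) for i in x])
    return np.array(P)
E
python3 - <<'E'
from h import *
im=cv2.imread('pics/w2.png');c=dict(np.load('w2.npz'))
P=axis(im,c,(260,300,330,345,380),(190,272))
x=np.polyfit(P[:,1],P[:,0],1);print(x,'yaw',np.degrees(np.arctan(-x[0])))
print('ends',cast(c,[(163,226),(487,231)],30),cast(c,[(163,226),(487,231)],40))
L=cv2.cvtColor(im,cv2.COLOR_BGR2LAB)[:,:,0]
vs=[(u,285+int(np.argmin(L[285:325,u]))) for u in (260,280,300,320,340,360,380)];print(vs)
q=cast(c,vs,12);print(q.round(1));k=np.polyfit(q[:,1],q[:,0],1);print(np.degrees(np.arctan(-k[0])))
m=P.mean(0)[1]; print('sep', (np.polyval(x,-282)-np.polyval(k,-282))*np.cos(np.arctan(k[0])))
E
```

```text
260 199 256 [array([ 639.2, -237.8,   30. ]), array([ 641.5, -240.2,   30. ])]
300 200 257 [array([ 641.9, -261.2,   30. ]), array([ 644.1, -265.4,   30. ])]
330 200 257 [array([ 644.4, -278.7,   30. ]), array([ 646.5, -284.2,   30. ])]
345 200 257 [array([ 645.7, -287.4,   30. ]), array([ 647.7, -293.6,   30. ])]
380 201 258 [array([ 647.9, -308. ,   30. ]), array([ 649.9, -315.7,   30. ])]
[-1.19986494e-01  6.11630044e+02] yaw 6.842010538209929
ends [[ 633.01266281 -180.50541211   30.        ]
 [ 656.6651161  -376.82936714   30.        ]] [[ 638.49564176 -186.17309983   40.        ]
 [ 660.60649322 -369.70119962   40.        ]]
[(260, 307), (280, 306), (300, 306), (320, 305), (340, 305), (360, 304), (380, 304)]
[[ 564.8 -239.8   12. ]
 [ 567.7 -254.8   12. ]
 [ 569.8 -269.8   12. ]
 [ 572.8 -284.6   12. ]
 [ 574.8 -299.6   12. ]
 [ 577.8 -314.4   12. ]
 [ 579.9 -329.4   12. ]]
9.5759505436817
sep 72.37567369531982
```

Emit:
{"op": "carry_out", "data": {
  "increments": [0.03, 0, -0.005, 0, 0, 0.001, 1, 0.048, 0, -0.002, 0, 0, 0.002, 1, 0.048, 0, 0.012, 0, 0, 0.002, 1, 0.048, 0, 0.022, 0, 0, 0.002, 1, 0.036, 0, 0.023, 0, 0, 0.001, 1, 0.02, 0, 0.023, 0, 0, 0, 1, 0.002, 0, 0.023, 0, 0, -0.002, 1, -0.018, 0, 0.023, 0, 0, -0.003, 1, -0.034, 0, 0.023, 0, 0, -0.004, 1, -0.042, 0, 0.023, 0, 0, -0.004, 1]
}}

```text
time: 10.6
tool_pos: [619.8, -282.1, 34.6]
tcp_rot: [179.9, -0.2, 9.2]
ft_force: [0.1, 2.7, 11.4]
finger_gap: 85.4
grip_force: 5.5
```

Emit:
{"op": "carry_out", "data": {
  "increments": [0, 0, -0.02, 0, 0, 0, 1, 0.03, 0, -0.022, 0, 0, 0.002, 1, 0.047, 0, -0.014, 0, 0, 0.003, 1, 0.047, 0, -0.001, 0, 0, 0.003, 1, 0.036, 0, 0, 0, 0, 0.002, 1, 0.018, 0, 0, 0, 0, 0.001, 1, 0, 0, 0, 0, 0, 0, 1, -0.018, 0, 0, 0, 0, -0.001, 1, -0.034, 0, 0, 0, 0, -0.002, 1, -0.043, 0, 0, 0, 0, -0.002, 1]
}}

```text
time: 11.85
tool_pos: [603.3, -284.6, 34.6]
tcp_rot: [179.9, -0.2, 9.9]
ft_force: [-0.7, 2.9, 14.2]
finger_gap: 85.4
grip_force: 6.9
```

Emit:
{"op": "carry_out", "data": {
  "increments": [0, 0, -0.01, 0, 0, 0, 1, 0, 0, -0.03, 0, 0, 0, 1, 0, 0, -0.07, 0, 0, 0, 1, 0, 0, -0.12, 0, 0, 0, 1, 0, 0, -0.17, 0, 0, 0, 1, 0, 0, -0.2, 0, 0, 0, 1, 0, 0, -0.2, 0, 0, 0, 1, 0, 0, -0.2, 0, 0, 0, 1, 0, 0, -0.2, 0, 0, 0, 1, 0, 0, -0.2, 0, 0, 0, 1]
}}

```text
time: 13.1
tool_pos: [601.2, -284.3, 111.6]
tcp_rot: [-179.9, 0.1, 9.9]
ft_force: [0.3, 0.2, -0.4]
finger_gap: 85.1
grip_force: 0.0
```

```bash
python3 - <<'E'
from h import *
s=sense();print(s['time'],s['tool_pos'],s['tcp_rot'])
c=viewer.get_calibration('wrist')
b=viewer.snapshot('wrist')[:,:,::-1];cv2.imwrite('pics/w3.png',b);np.savez('w3.npz',**c)
E
```

```text
13.1 [ 601.2393108  -284.33177277  111.58940181] [-1.79949250e+02  6.24843384e-02  9.93740093e+00]
```

View pics/w3.png

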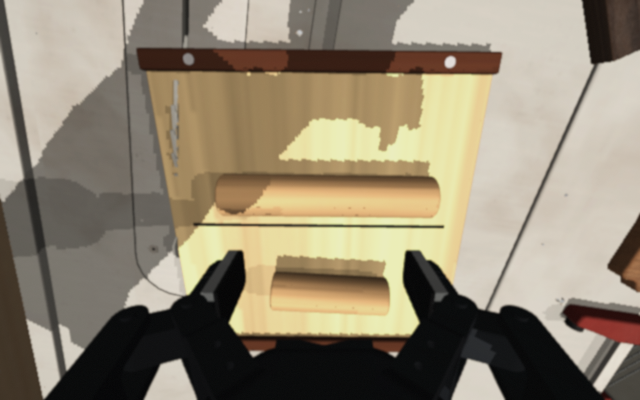

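The dowel now lies nearly parallel to the line, spanning columns 216-440 and rows 176-217. The line runs (195,225)-(443,227), and the short dowel is untouched.

```bash
python3 - <<'E'
from h import *
im=cv2.imread('pics/w3.png');c=dict(np.load('w3.npz'))
g=cv2.cvtColor(im,cv2.COLOR_BGR2LAB)
for u in (240,330,420): print(u,g[164:224,u,0].tolist())
L=line(im,c,(188,450,219,233));print('line',L,np.degrees(np.arctan2(-L[1][0],L[1][1])))
print(cast(c,[(216,196),(440,197)],30))
E
```

```text
240 [130, 130, 130, 129, 130, 129, 130, 129, 124, 107, 87, 84, 89, 92, 95, 100, 104, 109, 113, 116, 118, 121, 127, 131, 137, 139, 142, 142, 142, 143, 143, 143, 145, 145, 146, 145, 145, 142, 141, 139, 135, 131, 128, 125, 118, 107, 97, 102, 135, 161, 169, 170, 182, 196, 204, 210, 216, 215, 198, 149]
330 [157, 157, 157, 158, 158, 158, 157, 154, 146, 130, 112, 88, 77, 81, 87, 92, 101, 112, 121, 128, 134, 140, 151, 162, 174, 181, 187, 192, 195, 200, 203, 205, 208, 211, 214, 216, 216, 217, 217, 216, 214, 213, 211, 209, 207, 204, 202, 199, 195, 191, 184, 180, 191, 217, 232, 235, 235, 235, 233, 216]
420 [148, 149, 149, 148, 149, 150, 150, 150, 151, 151, 146, 128, 96, 73, 74, 82, 87, 95, 102, 110, 117, 122, 127, 136, 150, 164, 173, 180, 183, 185, 189, 195, 197, 202, 205, 208, 210, 211, 211, 211, 211, 209, 209, 209, 208, 207, 205, 203, 201, 199, 195, 190, 187, 198, 221, 232, 234, 234, 235, 233]
line (array([ 571.9961 , -283.94324], dtype=float32), array([-0.16349258,  0.98654455], dtype=float32), np.float32(240.07576)) 9.409677
[[ 591.94081086 -191.95968658   30.        ]
 [ 624.3279636  -380.37800516   30.        ]]
```

```bash
cat >> h.py <<'E'
def tang(c,edges,e,lc):
    ex=np.array([e[1],-e[0],0]);o=-c['R'].T@c['t']
    for u,v,s in edges:
        q=cast(c,(u,v),30)[0];d=q-o;cs=abs(d[2])/np.hypot(d@ex,d[2]);x=(q[:2]-lc)@ex[:2]+s*18/cs
        print(u,v,'axis x in line frame',round(x,1),'y',round((q[:2]-lc)@e,1))
E
python3 - <<'E'
from h import *
c=dict(np.load('w3.npz'));e=np.array([-.1635,.9865]);lc=np.array([572,-283.9])
tang(c,[(240,174.5,-1),(280,174.8,-1),(330,175.5,-1),(420,176.5,-1),(240,212,1),(330,216,1),(420,217,1)],e,lc)
tang(c,[(216,196,0),(440,197,0)],e,lc)
E
```

```text
240 174.5 axis x in line frame 35.2 y 65.3
280 174.8 axis x in line frame 35.3 y 32.1
330 175.5 axis x in line frame 35.2 y -9.5
420 176.5 axis x in line frame 35.1 y -84.4
240 212 axis x in line frame 39.7 y 68.2
330 216 axis x in line frame 36.8 y -10.1
420 217 axis x in line frame 36.7 y -88.9
216 196 axis x in line frame 34.7 y 87.4
440 197 axis x in line frame 35.8 y -103.7
```

Emit:
{"op": "carry_out", "data": {
  "increments": [0.04, 0, 0.06, 0, 0, 0.001, 1, 0.04, 0, 0.12, 0, 0, 0.001, 1, 0.04, 0, 0.17, 0, 0, 0.001, 1, 0.04, 0, 0.19, 0, 0, 0.001, 1, 0.04, 0, 0.199, 0, 0, 0.001, 1, 0.022, 0, 0.2, 0, 0, 0.001, 1, 0.002, 0, 0.2, 0, 0, 0.001, 1, -0.018, 0, 0.2, 0, 0, 0.001, 1, -0.038, 0, 0.2, 0, 0, 0.001, 1, -0.048, 0, 0.2, 0, 0, 0.001, 1]
}}

```text
time: 14.4
tool_pos: [583.8, -287.8, 34.7]
tcp_rot: [180.0, -0.1, 9.6]
ft_force: [-0.5, 4.0, 7.4]
finger_gap: 85.1
grip_force: 3.1
```

Emit:
{"op": "carry_out", "data": {
  "increments": [0, 0, 0, 0, 0, 0, 1, 0, 0, -0.01, 0, 0, 0, 1, 0, 0, -0.03, 0, 0, 0, 1, 0, 0, -0.07, 0, 0, 0, 1, 0, 0, -0.12, 0, 0, 0, 1, 0.02, 0, -0.17, 0, 0, 0, 1, 0.04, 0, -0.2, 0, 0, 0, 1, 0.048, 0, -0.2, 0, 0, 0, 1, 0.048, 0, -0.2, 0, 0, 0, 1, 0.048, 0, -0.2, 0, 0, 0, 1]
}}

```text
time: 15.65
tool_pos: [600.8, -284.3, 111.1]
tcp_rot: [-179.9, 0.1, 9.6]
ft_force: [-0.4, 0.2, -0.9]
finger_gap: 85.5
grip_force: 0.0
```

```bash
python3 - <<'E'
from h import *
s=sense();print(s['time'],s['tool_pos'],s['tcp_rot'])
c=viewer.get_calibration('wrist')
b=viewer.snapshot('wrist')[:,:,::-1];cv2.imwrite('pics/w4.png',b);np.savez('w4.npz',**c)
E
```

```text
15.65 [ 600.84081129 -284.34464724  111.11704419] [-1.79920109e+02  1.05042891e-01  9.57413256e+00]
```

View pics/w4.png

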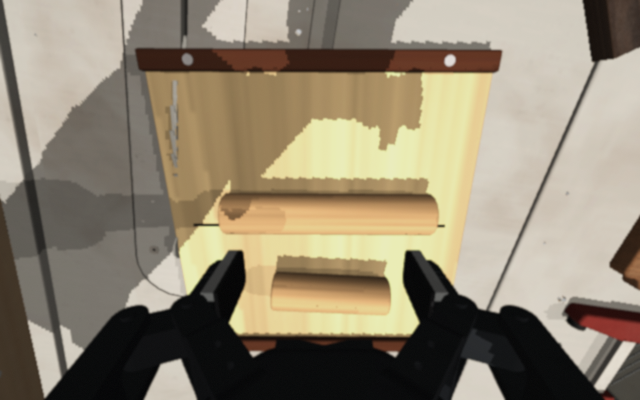

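The dowel now covers the line, spanning columns 219-438 and rows 193-235. The line's ends still show at row 225, so one more stroke is needed.

```bash
python3 - <<'E'
from h import *
im=cv2.imread('pics/w4.png');c=dict(np.load('w4.npz'));e=np.array([-.1635,.9865]);lc=np.array([572,-283.9])
g=cv2.cvtColor(im,cv2.COLOR_BGR2LAB)[:,:,0].astype(float)
ed=[]
for u in (260,300,330,380,420):
    t=185+np.argmin(g[185:205,u]);col=np.convolve(g[222:244,u],[1,1,-1,-1],'valid');b=222+np.argmax(col)+1.5
    ed+=[(u,t-.5,-1),(u,b,1)]
tang(c,ed,e,lc)
tang(c,[(219,214,0),(438,214,0)],e,lc)
for u in (205,441): print(cast(c,(u,215+int(np.argmin(g[215:235,u]))),12))
E
```

```text
260 193.5 axis x in line frame 18.4 y 49.7
260 234.5 axis x in line frame 19.0 y 52.4
300 193.5 axis x in line frame 18.6 y 15.8
300 234.5 axis x in line frame 19.1 y 16.7
330 194.5 axis x in line frame 17.8 y -9.7
330 234.5 axis x in line frame 19.3 y -10.1
380 194.5 axis x in line frame 18.0 y -52.2
380 234.5 axis x in line frame 19.5 y -54.8
420 194.5 axis x in line frame 18.2 y -86.1
420 235.5 axis x in line frame 18.7 y -90.7
219 214 axis x in line frame 18.4 y 86.7
438 214 axis x in line frame 19.3 y -103.9
[[ 554.78256917 -176.62829236   12.        ]]
[[ 590.57064137 -398.93958843   12.        ]]
```

Emit:
{"op": "carry_out", "data": {
  "increments": [0, 0, 0.06, 0, 0, 0, 1, 0, 0, 0.12, 0, 0, 0, 1, 0, 0, 0.18, 0, 0, 0, 1, 0, 0, 0.199, 0, 0, 0, 1, -0.012, 0, 0.2, 0, 0, 0, 1, -0.03, 0, 0.2, 0, 0, 0, 1, -0.05, 0, 0.2, 0, 0, 0, 1, -0.07, 0, 0.2, 0, 0, 0, 1, -0.086, 0, 0.2, 0, 0, 0, 1, -0.094, 0, 0.2, 0, 0, 0, 1]
}}

```text
time: 16.95
tool_pos: [565.5, -290.1, 34.5]
tcp_rot: [-180.0, -0.1, 9.6]
ft_force: [-1.5, 7.5, 13.4]
finger_gap: 85.4
grip_force: 6.0
```

Emit:
{"op": "carry_out", "data": {
  "increments": [0, 0, 0, 0, 0, 0, 1, 0, 0, -0.01, 0, 0, 0, 1, 0, 0, -0.03, 0, 0, 0, 1, 0, 0, -0.07, 0, 0, 0, 1, 0, 0, -0.12, 0, 0, 0, 1, 0.04, 0, -0.17, 0, 0, 0, 1, 0.08, 0, -0.2, 0, 0, 0, 1, 0.096, 0, -0.2, 0, 0, 0, 1, 0.096, 0, -0.2, 0, 0, 0, 1, 0.096, 0, -0.2, 0, 0, 0, 1]
}}

```text
time: 18.2
tool_pos: [601.5, -284.4, 111.5]
tcp_rot: [-179.9, 0.1, 9.6]
ft_force: [-0.9, 0.0, 0.2]
finger_gap: 85.1
grip_force: 0.0
```

```bash
python3 - <<'E'
from h import *
s=sense();print(s['time'],s['tool_pos'],s['tcp_rot'])
c=viewer.get_calibration('wrist')
im=viewer.snapshot('wrist')[:,:,::-1].copy();cv2.imwrite('pics/w5.png',im)
e=np.array([-.1635,.9865]);lc=np.array([572,-283.9])
g=cv2.cvtColor(im,cv2.COLOR_BGR2LAB)[:,:,0].astype(float)
ed=[]
for u in (260,300,330,380,420):
    t=203+np.argmin(g[203:223,u]);col=np.convolve(g[240:264,u],[1,1,-1,-1],'valid');b=240+np.argmax(col)+1.5
    ed+=[(u,t-.5,-1),(u,b,1)]
tang(c,ed,e,lc)
for u in (205,441): print(cast(c,(u,215+int(np.argmin(g[215:235,u]))),12))
E
```

```text
18.2 [ 601.5329406  -284.40480884  111.54089534] [-1.79941147e+02  8.59388312e-02  9.56572326e+00]
260 213.5 axis x in line frame 0.1 y 50.9
260 253.5 axis x in line frame 0.8 y 53.7
300 213.5 axis x in line frame 0.3 y 16.0
300 252.5 axis x in line frame 2.0 y 16.9
330 213.5 axis x in line frame 0.4 y -10.1
330 252.5 axis x in line frame 2.1 y -10.6
380 213.5 axis x in line frame 0.6 y -53.7
380 252.5 axis x in line frame 2.3 y -56.4
420 214.5 axis x in line frame -0.3 y -88.6
420 242.5 axis x in line frame 12.3 y -91.8
[[ 554.232945   -176.60644771   12.        ]]
[[ 591.0678985  -399.24833652   12.        ]]
```

View pics/w5.png

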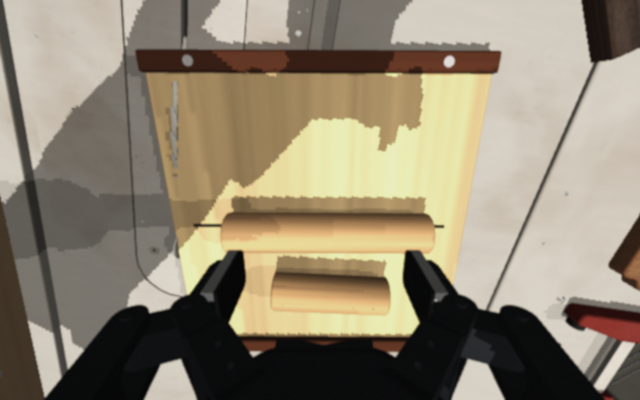

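The dowel lies on the line, about 1 mm off and parallel to it. It spans columns 222-435, with the line's ends showing at row 225. The short dowel has not moved and the gripper is clear.

```bash
python3 -c "
from bench import order
print(order.hand_in())"
```

```text
the job is handed in; nothing more can be done
None
```

I rolled the long dowel onto the pencil line in five fingertip strokes and handed the job in at about 18 s. The last picture shows it about 1 mm off the line sideways, about 8 mm off the middle lengthwise and parallel to it; the shorter dowel looks unmoved, and the arm never went down near the sanding block or the offcut. The judge's result was not shown.

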